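# Set the stop bracket and fit its pin

### The arm

A 6-joint arm with a two-finger parallel gripper is mounted at the origin on the work surface. World frame = base frame: x ahead of the robot, y to its left, z up, the work surface at z = 0. Lengths are in mm, angles in rad, forces in N, time in s.
With the tool pointing down it reaches from about 350 to 875 mm from the base axis. Payload 4.2 kg.
Tool frame: the origin (TCP) lies on the mounting face of the last link; the fingertips stand 173 mm ahead of it and the grasp point (between the pads) lies 155 mm ahead of it (tcp_to_grasp is the distance from the TCP to the grasp point, in mm); z points along the fingers, y is the direction in which the jaws open and shut (so a half turn about z gives the same grasp; the last joint's range is limited). The gripper opens to 85 mm and grips with 20 to 120 N. Pads are 22 mm wide; open, the fingers measure 114 mm over their backs; the gripper's body (76 mm by 85 mm) begins 54 mm behind the grasp point. The pads swing forward as they close: fully open they stand 13 mm farther back than shut.
Start: joints at [1.438, 0.385, 0.008, 0, -1.194, -0.259], TCP at [238.625, 577.632, 404.712] pointing down, gripper open.
Joint ranges: [-3.14, 3.14], [-1.21, 2.06], [-1.07, 1.41], [-3.16, 2.05], [-2.99, -0.16], [-3.1, 3.1]. Speed limits (rad/s): [2.79, 2.79, 3.14, 3.14, 3.14, 3.14].

### API

Orientations are given as a unit quaternion [x, y, z, w].
In Python, from bench import * gives the robot as it stands. The module is installed in compiled form; this text tells all that it offers.
- The arm moves only by the tool apply_moves, never from a script. Its arguments are lists of equal length, an entry for each row: "fingers": the closure, from 0 (fully open) to 1 (shut); "dp": the shift along the world's x, y, z in cm, a list of three; "yaw": the turn about the world's z in degrees. A call has 1 to 10 rows; each row is the pose to reach, as a shift and turn from the pose measured when the call began; what a row does not reach only later rows make up. A row lasts 1/10 s, in which the tool goes at most 50 mm and 8.59 degrees, less where a joint would pass 70% of its speed; a pose out of reach is approached as far as the arm can. A call with a gripper value outside its range is refused whole. The fingers move at their own pace and stop on an object; the grip force is fixed at half the most. Time passes only in rows, so rows that repeat a pose let the fingers close. It gives the time, the measured TCP pose, the force and the opening at its end, in the units of the state.
- read_state(): the state, without advancing time (a new reading comes with each control period).
- get_image(name): name is "scene" or "top" or "wrist"; returns a dict with "color" (384x512x3 uint8, blue, green, red), "mtx" (3x3 intrinsics, pixels), "camera_from_world" (4x4, takes a point from world to camera coordinates); the wrist camera has in their place "tool_from_camera" (4x4, takes a point from camera to tool coordinates, whose origin is the TCP and whose axes are the flange's). Camera axes: x right, y down, z forward; pixel columns grow to the right and rows downward; lengths in mm; the calibration is good to about 2 mm. A picture is of the moment at which its call begins: read the wrist's pose just before it. There is no depth.
- job_done(): hands the job in, once; it reports no verdict.
The state is a dict: "clock": time; "joints": joint angles; "joint_vel": joint speeds; "joint_efforts": joint torques, N m; "position": TCP position; "ee_rot": TCP orientation; "contact_force": force on the tool from outside, world axes, zero at the start; "wrist_torque": the same for the moment, N m; "gripper_width": finger opening in mm.
Only numpy, scipy, OpenCV 4.12 (cv2) and the standard library are available. Lean on these libraries where they do the work, as an engineer would, in place of code of your own. Each camera call takes 0.05 s, during which the arm holds its last target. There are 200 camera calls.

### The job

Set up the stop on the air-cylinder station, in this order: slide the slotted plate with the grey block until its black index line is level with the red mark, then tighten it by turning the orange wing knob clockwise (seen from above) to its end. Next turn the white carousel by its black centre knob until the green pin stands at the arrow on the base, lift the green pin out there and seat it upright and fully home in the hole on top of the grey block. Leave the plate on its mark, the yellow and red pins in their bays and the other things on the bench where they are.

Things in the scene. Friction and masses are not known exactly. Their poses are not given: they have to be found in the camera images.
- station: Fixed dark steel base plate of the stop station, 205 (x) x 250 (y) x 12 mm; origin on the bench surface, x from -70 to +135 mm, y from -125 to +125 mm. Its y axis is the direction in which the slotted plate slides, its x axis points away from the robot. A steel air cylinder (top 52 mm above the bench) lies along its far edge, between x = +83 and +123 mm. White scale ticks along the near edge.
- mark: Red mark (flat strip, 24 mm long across the slide direction, 3 mm wide) on the near edge of the station; its origin is on the line of the mark and its y axis is the slide direction. It is 57 mm from the station's centre line towards -x of the station and 12 mm above the bench.
- index (a point): The black index line of the slotted aluminium plate, at the plate's near edge, level in y with the centre of the grey block. Its axes are the station's. Aligned when its y in the mark's frame is zero.
- stop_plate (a joint): Slide of the slotted plate (aluminium, 90 x 166 x 8 mm, two slots around two fixed bolts) along the station's +y, 0 to 0.060 m; starts near 0, the mark lies further to +y. Friction about 5 N: it stays where it is left, before tightening too.
- block_center (a point): Centre of the grey stop block on the slotted plate, 38 mm above the bench: 40 mm (station x) x 44 mm (station y) x 36 mm high, top 56 mm above the bench, plate surface around its foot 20 mm above the bench. Grip and push the block to slide the plate. Axes are the station's.
- socket (a point): Centre of the mouth of the hole in the top of the grey block, 56 mm above the bench; hole 17 mm wide, 28 mm deep, its rim chamfered; moves with the block.
- clamp_grip (a point): Centre of the orange wing of the clamp knob, 52 mm above the bench, on the knob's vertical axis, which is fixed to the station at x = -24, y = -35 mm. Wing 46 mm long x 12 mm wide x 28 mm high (38 to 66 mm above the bench) on a 12 mm stem; the bolt washer below it is at 24 mm. The point turns with the knob: its y axis lies along the wing.
- clamp (a joint): Angle of the clamp knob: 0 is loose, with the wing along the station's y axis; grows clockwise seen from above to the stop at 1.4 rad; tight above 1.2. Friction about 0.06 N m; stays where it is left.
- carousel_base: Fixed grey foot of the pin carousel, origin on the bench under the carousel's axis. A black tongue, 40 mm wide, points out along its -x axis, towards the robot, to 135 mm from the axis; the white arrow head on it points at the disc. On it turns a white disc, 200 mm across, top 20 mm above the bench, with three aluminium sleeves for pins, 23 mm wide, 120 degrees apart, 75 mm from the axis, rims 44 mm above the bench.
- carousel_front (a point): Fixed point at the arrow: where the centre of a pin's coloured head is when its bay faces the arrow; 75 mm from the carousel's axis along -x of the foot, 64 mm above the bench.
- carousel_knob (a point): Centre of the black bar knob on top of the carousel, on its vertical axis, 105 mm above the bench: bar 46 mm long x 12 mm wide x 30 mm high (90 to 120 mm above the bench) on a 16 mm stem. Fixed to the white disc and turns with it; its x axis lies along the bar. Turns either way without a stop, friction about 0.06 N m; stays where it is left.
- pin_green_head (a point): Centre of the green head (26 mm across, 40 mm high) of the pin to fit. Under the head is a steel shank 14 mm across, 24 mm long, end chamfered. z axis upwards along the pin. The head's flat underside rests on its carousel sleeve, later on top of the block (head centre 20 mm above it). About 60 g. Starts 0.7 to 1.4 rad either way from the arrow.
- pin_yellow_head (a point): The same on the yellow pin, which stays in the carousel.
- pin_red_head (a point): The same on the red pin, which stays in the carousel.
- valve_a: Loose aluminium valve block beyond the station, 50 x 90 x 34 mm with two knurled knobs; origin under its centre. Leave alone.
- valve_b: The same kind of valve block, beyond the carousel. Leave alone.
- fitting: Loose black push-in fitting, 20 x 44 x 20 mm, on the robot's side of the station. Leave alone.
- gauge: Loose round pressure gauge on a square steel foot, 52 mm across, 60 mm high, to the right of the carousel. Leave alone.
- wrench: Loose steel wrench, 170 mm long, lying to the right of the carousel. Leave alone.
- screwdriver: Loose screwdriver, 190 mm long, lying to the left of the station. Leave alone.
- pin_green: The green pin itself; origin at the centre of the shank's lower end, 44 mm below the head's centre.
Not all that is in view belongs to the job. Several things have the shape of the carousel_base; the one meant has the colours described above. Several things have the shape of the pin_green; the one meant has the colours described above.

How it is judged (in metres and radians):
On the way, in this order (a step that is already met when the one before it is completed fails the run):
1. the plate's index line is within 4 mm of the red mark (y of index in the frame of mark between -0.004 and 0.004 m), for 0.2 s.
2. the clamp knob is tight (above 1.2 rad) with the plate on the mark (all of step 1 and value of joint clamp above 1.2 rad), for 0.2 s.
3. the carousel is turned so that the green pin, still in its sleeve, stands at the arrow (within 10 mm) (horizontal distance between pin_green_head and carousel_front below 0.01 m and z of pin_green_head in the frame of carousel_base between 0.06 and 0.068 m and angle between pin_green_head's own z axis and vertical below 0.2 rad), for 0.2 s.
4. the green pin is lifted out of the carousel (head centre above 100 mm) (height (world z) of pin_green_head above 0.1 m), for 0.1 s.
At the end, for the whole second after the job is handed in: The green pin is at rest, upright (within 0.1 rad) and fully home in the block's hole (head centre within 4 mm of the hole's axis and 17 to 23 mm above the block), the index line is within 4 mm of the red mark, the clamp knob is above 1.2 rad, and the yellow and red pins are seated in the carousel (all of step 2 and horizontal distance between pin_green_head and socket below 0.004 m and z of pin_green_head in the frame of socket between 0.017 and 0.023 m and angle between pin_green_head's own z axis and vertical below 0.1 rad and linear speed of pin_green below 0.02 m/s and z of pin_yellow_head in the frame of carousel_base between 0.06 and 0.068 m and angle between each of pin_yellow_head, pin_red_head's own z axis and vertical below 0.2 rad and z of pin_red_head in the frame of carousel_base between 0.06 and 0.068 m); the robot touches nothing.
It fails at once if a bystander on the bench is moved by more than 30 mm (distance of any of valve_a, valve_b, fitting, gauge, wrench, screwdriver from where it was at the start of the episode above 0.03 m).
It fails at once if the yellow or red pin is lifted out of its sleeve (head centre above 90 mm) (height (world z) of any of pin_yellow_head, pin_red_head above 0.09 m).
It also fails if it takes over 72 s, if anything falls off the work surface, if the arm or the gripper's body presses on something with over 40 N, if the wrist force passes 120 N, or if a joint passes its speed limit or range.

## Working session

There is one attempt and no reset: what is moved stays moved. The work goes in short steps, Python scripts to look and compute and a tool call to move; the robot and the scene stay as the last step left them, time stands still between calls to the robot, and variables do not carry over. Pictures are saved under pics/ and viewed, about 8 in all and at most 12, crops included, and the job is handed in when it is done.

Besides the shell and the picture viewer there is one more tool, called after "Call:" by a JSON object that holds its "method" and its "body", one argument or row to a line. apply_moves: Moves the arm, as the interface text tells. Its arguments: {"type":"object","properties":{"fingers":{"type":"array","items":{"type":"number"}},"dp":{"type":"array","items":{"type":"array","items":{"type":"number"}}},"yaw":{"type":"array","items":{"type":"number"}}},"required":["fingers","dp","yaw"]}

```bash
mkdir -p pics
python3 - <<'E'
from bench import *
import cv2,numpy as np,pickle
s=read_state();print(s)
d={}
for n in("scene","top"):
    i=get_image(n);d[n]=i;cv2.imwrite(f"pics/{n}0.png",cv2.resize(i["color"],None,fx=1.5,fy=1.5));print(n,i["mtx"],np.round(i["camera_from_world"],3))
pickle.dump(d,open("d0.pkl","wb"))
E
```

```text
{'clock': 0.0, 'joints': array([ 1.43758729e+00,  3.85561163e-01,  6.61011084e-03, -5.04714111e-04,
       -1.19399472e+00, -2.58599803e-01]), 'joint_vel': array([-0.00080324, -0.00048553, -0.00024538,  0.00090052, -0.0008401 ,
        0.00075256]), 'joint_efforts': array([ 4.79661721e-04, -3.92284191e+01,  1.88396448e+01,  4.18630823e+00,
       -4.65258621e-03, -2.21212211e-06]), 'position': array([238.55026577, 577.45741251, 403.61138544]), 'ee_rot': array([ 9.80853301e-01, -1.94744941e-01, -1.66756374e-04,  1.08730863e-03]), 'contact_force': array([ 0.34222487,  0.0204404 , -0.91729453]), 'wrist_torque': array([ 0.02720003, -0.03317581, -0.07752247]), 'gripper_width': 85.40890131199954}
scene [[390.49760492   0.         259.03691945]
 [  0.         390.49760492 188.37855768]
 [  0.           0.           1.        ]] [[ 5.400000e-02  9.980000e-01 -1.900000e-02 -3.676300e+01]
 [ 5.520000e-01 -4.500000e-02 -8.330000e-01 -2.042400e+02]
 [-8.320000e-01  3.400000e-02 -5.530000e-01  1.592941e+03]
 [ 0.000000e+00  0.000000e+00  0.000000e+00  1.000000e+00]]
top [[461.04875312   0.         253.85379884]
 [  0.         461.04875312 186.04666455]
 [  0.           0.           1.        ]] [[ 2.600000e-02 -1.000000e+00  4.000000e-03 -6.665000e+00]
 [-9.760000e-01 -2.700000e-02 -2.140000e-01  5.353680e+02]
 [ 2.140000e-01  1.000000e-03 -9.770000e-01  1.439564e+03]
 [ 0.000000e+00  0.000000e+00  0.000000e+00  1.000000e+00]]
```

View pics/scene0.png

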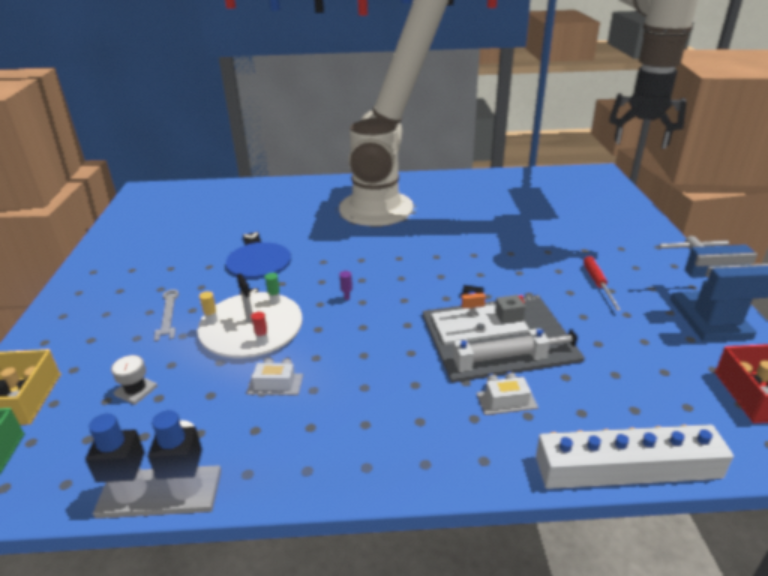

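View pics/top0.png

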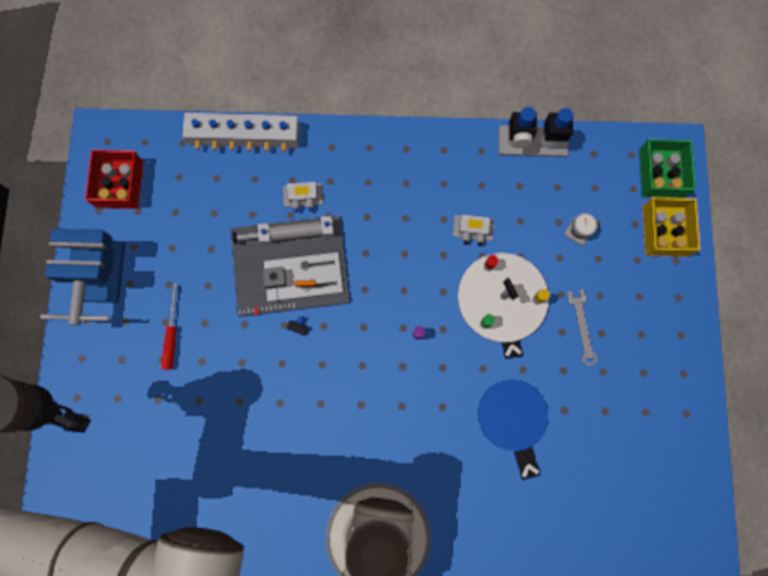

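The scene shows the station (top view: orange wing about (305,283), grey block (274,277), red mark (257,310)) and the white carousel (disc centre about (503,297), green pin (488,321), arrow (512,349)). The blue carousel and the purple pin are decoys. Next come rough positions.

```bash
cat > h.py <<'E'
import numpy as np,cv2,pickle
from scipy.spatial.transform import Rotation as R
def cam(img,state=None):
    K=img["mtx"]
    if "camera_from_world" in img: T=np.linalg.inv(img["camera_from_world"])
    else:
        W=np.eye(4);W[:3,:3]=R.from_quat(state["ee_rot"]).as_matrix();W[:3,3]=state["position"]
        T=W@img["tool_from_camera"]
    return K,T
def ray(uv,z,K,T):
    uv=np.atleast_2d(uv).astype(float);d=np.c_[uv,np.ones(len(uv))]@np.linalg.inv(K).T@T[:3,:3].T
    o=T[:3,3];return o+d*((z-o[2])/d[:,2])[:,None]
def proj(P,K,T):
    q=(np.atleast_2d(P)-T[:3,3])@T[:3,:3]@K.T
    return q[:,:2]/q[:,2:]
def mask(c,lo,hi): return cv2.inRange(cv2.cvtColor(c,cv2.COLOR_BGR2HSV),np.array(lo),np.array(hi))
def blobs(m,amin=5):
    n,l,s,c=cv2.connectedComponentsWithStats(m);return [(s[i,4],c[i].round(1).tolist()) for i in range(1,n) if s[i,4]>=amin]
def snap(name):
    from bench import read_state,get_image
    s=read_state();i=get_image(name);return s,i
E
python3 - <<'E'
from h import *
d=pickle.load(open("d0.pkl","rb"));i=d["top"];K,T=cam(i)
def p(n,u,v,z): print(n,ray((u/1.5,v/1.5),z,K,T).round(0))
p("wing",305,283,66);p("block",274,277,56);p("mark",257,310,12)
for a in((233,228),(345,216),(349,303),(239,316)):p("stcorner",*a,12)
p("disc",503,297,20);p("green",488,321,84);p("yellow",543,296,84);p("red",491,262,84);p("knob",511,288,120);p("arrow",512,349,12);p("gauge",585,226,60);p("fit",298,327,10)
E
```

```text
wing [[520. 170.  66.]]
block [[534. 239.  56.]]
mark [[468. 279.  12.]]
stcorner [[655. 346.  12.]]
stcorner [[690.  93.  12.]]
stcorner [[489.  77.  12.]]
stcorner [[454. 318.  12.]]
disc [[ 511. -263.   20.]]
green [[ 446. -220.   84.]]
yellow [[ 502. -337.   84.]]
red [[ 574. -227.   84.]]
knob [[ 510. -262.  120.]]
arrow [[ 397. -283.   12.]]
gauge [[ 667. -439.   60.]]
fit [[433. 187.  10.]]
```

Call:
{"method": "apply_moves", "body": {
  "fingers": [0, 0, 0, 0, 0, 0, 0, 0, 0, 0],
  "dp": [
    [5, -7, 0],
    [10, -14, 0],
    [15, -21, -1],
    [20, -28, -2],
    [24, -36, -2],
    [24, -36, -2],
    [24, -36, -2],
    [24, -36, -2],
    [24, -36, -2],
    [24, -36, -2]
  ],
  "yaw": [6, 12, 18, 24, 30, 30, 30, 30, 30, 30]
}}

```text
clock: 1.1
position: [479.7, 214.3, 382.9]
ee_rot: [0.998, 0.063, -0.001, 0.002]
contact_force: [-0.2, 0.0, 0.3]
gripper_width: 85.2
```

Run:
```python
from h import *
s,i=snap("wrist");pickle.dump((s,i),open("w1.pkl","wb"))
print(s["position"],s["joints"],i["mtx"],i["tool_from_camera"].round(3))
cv2.imwrite("pics/w1.png",cv2.resize(i["color"],None,fx=1.5,fy=1.5))
```

```text
[479.74683771 214.28876012 382.89837331] [ 0.72951517  0.234147   -0.26836051  0.00186723 -1.07141724  0.96654771] [[291.00800326   0.         253.66384714]
 [  0.         291.00800326 192.75798875]
 [  0.           0.           1.        ]] [[-0.0000e+00 -9.6300e-01 -2.6800e-01  6.7469e+01]
 [ 1.0000e+00 -1.0000e-03  0.0000e+00  6.6800e-01]
 [-1.0000e-03 -2.6800e-01  9.6300e-01  3.0738e+01]
 [ 0.0000e+00  0.0000e+00  0.0000e+00  1.0000e+00]]
```

View pics/w1.png

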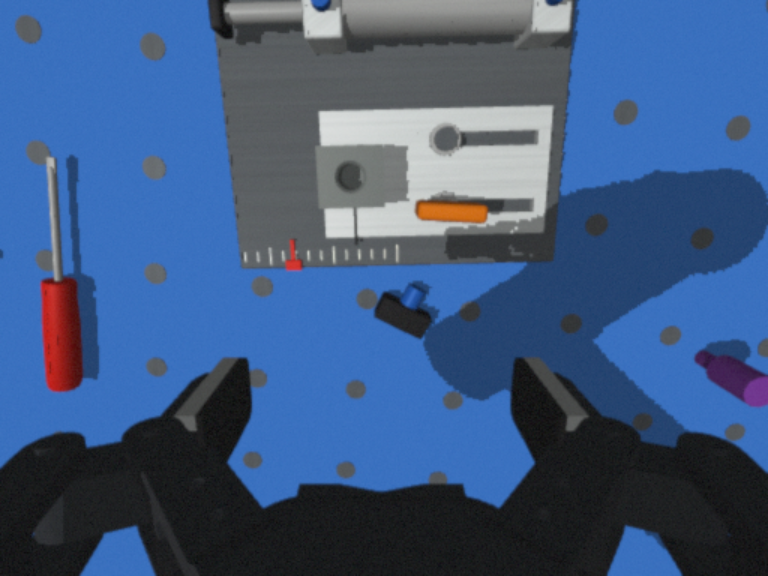

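The wrist view is clear. In view pixels: red mark (292,255), index line (356,238), block hole (350,176), orange wing (452,211), station near edge row about 264.

Run:
```python
from h import *
s,i=pickle.load(open("w1.pkl","rb"));K,T=cam(i,s);c=i["color"]
m=mask(c,(8,150,120),(20,255,255));print(blobs(m,20))
wing=max(blobs(m))[1];r=cv2.minAreaRect(cv2.findNonZero(m));print(r)
b=ray(cv2.boxPoints(r),66,K,T).round(1);print("wingbox",b)
W=ray(wing,62,K,T)[0]
# top-plane plate edges (z=20) in view px/1.5
pl=ray(np.array([(320,112),(552,107),(545,234),(326,237)])/1.5,20,K,T);print("plate",pl.round(1))
ed=ray(np.array([(241,266),(553,259)])/1.5,12,K,T);print("nearedge",ed.round(1))
def yaw(a,b): d=a-b;return np.degrees(np.arctan2(-d[0],d[1]))
y=np.array([yaw(pl[0],pl[1]),yaw(pl[3],pl[2]),yaw(ed[0],ed[1])]);print("yaws",y)
g=cv2.cvtColor(c,cv2.COLOR_BGR2GRAY);hsv=cv2.cvtColor(c,cv2.COLOR_BGR2HSV)
rm=((hsv[...,0]<6)|(hsv[...,0]>174))&(hsv[...,1]>130)&(hsv[...,2]>80);rm[:, :150]=0
print("red",blobs(rm.astype(np.uint8)*255,4))
ys,xs=np.nonzero(rm[140:185,170:220]);print(*zip(xs+170,ys+140))
print(g[140:166:3,228:246])
hm=(g<70).astype(np.uint8)*255;sub=hm[105:130,222:246];print("hole",[(a,(x+222,yy+105)) for a,(x,yy) in blobs(sub,20)])
print("W",W)
```

```text
[(np.int32(519), [300.9, 140.9])]
((300.87408447265625, 141.01870727539062), (46.29217529296875, 11.33583927154541), 2.862405300140381)
wingbox [[517.9 193.9  66. ]
 [528.7 194.9  66. ]
 [532.1 150.1  66. ]
 [521.3 148.6  66. ]]
plate [[578.8 268.1  20. ]
 [602.7 105.4  20. ]
 [513.7  89.9  20. ]
 [490.6 255.6  20. ]]
nearedge [[457.7 321.4  12. ]
 [494.2  75.9  12. ]]
yaws [8.37737595 7.95777264 8.46872953]
red [(np.int32(105), [195.2, 172.4])]
(np.int64(193), np.int64(160)) (np.int64(194), np.int64(160)) (np.int64(195), np.int64(160)) (np.int64(193), np.int64(161)) (np.int64(194), np.int64(161)) (np.int64(195), np.int64(161)) (np.int64(193), np.int64(162)) (np.int64(194), np.int64(162)) (np.int64(195), np.int64(162)) (np.int64(194), np.int64(163)) (np.int64(195), np.int64(163)) (np.int64(196), np.int64(163)) (np.int64(194), np.int64(164)) (np.int64(195), np.int64(164)) (np.int64(196), np.int64(164)) (np.int64(194), np.int64(165)) (np.int64(195), np.int64(165)) (np.int64(196), np.int64(165)) (np.int64(194), np.int64(166)) (np.int64(195), np.int64(166)) (np.int64(196), np.int64(166))
[... 2662 characters left out ...]
 207 206 206 205]
 [214 214 212 215 214 213 211 177 103 114 197 211 213 213 213 211 213 211]
 [214 214 213 212 213 211 212 206 121 107 193 210 211 211 211 210 208 210]
 [216 216 216 216 216 216 215 209 125  97 192 214 213 213 214 213 213 213]
 [212 213 211 211 210 210 210 202 130  94 189 208 208 210 208 208 208 209]
 [217 216 217 215 214 214 214 207 136  95 189 212 213 213 210 212 213 209]
 [147 148 147 144 144 145 146 140  99  63  87 105 115 115 127 130 132 129]
 [ 95  91  94  92  93  91  90  90  73  55  69  85  86  86  88  92  91  93]
 [ 92  94  91  91  90  91  94  93  90  93  88  90  94  93  92  93  92  93]]
hole [(np.int32(129), (230.9, 118.4))]
W [524.83621718 171.19343866  62.        ]
```

Run:
```python
from h import *
s,i=pickle.load(open("w1.pkl","rb"));K,T=cam(i,s);c=i["color"]
a=np.radians(8.3);X=np.array([np.cos(a),np.sin(a),0]);Y=np.array([-np.sin(a),np.cos(a),0])
idx=ray((236.6,152),20,K,T)[0];idx2=ray((236.3,141),20,K,T)[0];mk=ray([(194.2,161),(195,171)],12.3,K,T)
print(idx,mk,"dy",(mk-idx)@Y,(mk-idx)@X,"line yaw chk",(idx2-idx)@Y)
bt=ray(np.array([(316,147),(407,147),(407,207),(318,207)])/1.5,56,K,T);print(bt.round(1),(bt-idx)@Y,(bt-idx)@X)
g=cv2.cvtColor(c,cv2.COLOR_BGR2GRAY)
cv2.imwrite("pics/blk.png",cv2.resize(c[90:145,205:290],None,fx=8,fy=8,interpolation=cv2.INTER_CUBIC))
```

```text
[500.14970532 234.48916856  20.        ] [[482.33768894 283.06040792  12.3       ]
 [470.51166376 281.27292537  12.3       ]] dy [50.63376897 50.57216895] [-10.61388997 -22.57408106] line yaw chk -0.09513483379611291
[[554.  263.8  56. ]
 [561.3 205.5  56. ]
 [523.5 200.1  56. ]
 [516.1 259.2  56. ]] [ 21.19293175 -37.51614456 -37.40926972  22.10715969] [57.48495776 56.36915372 18.15181889 19.31155252]
```

View pics/blk.png

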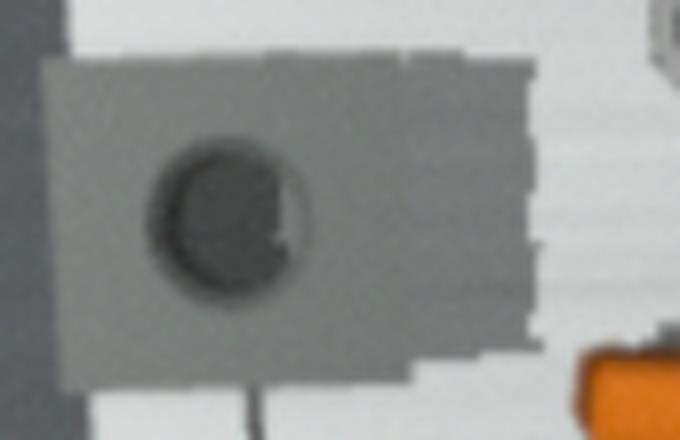

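The crop shows the block top from x = 45 to about 405, with a shadowed area to its right. The hole mouth is centred at crop (229,222), which is native (233.6,117.7).

Run:
```python
from h import *
s,i=pickle.load(open("w1.pkl","rb"));K,T=cam(i,s)
a=np.radians(8.3);X=np.array([np.cos(a),np.sin(a),0]);Y=np.array([-np.sin(a),np.cos(a),0])
S=ray((233.6,117.75),56,K,T)[0];idx=ray((236.6,152),20,K,T)[0]
print(S,(S-idx)@Y,(S-idx)@X)
Rm=R.from_quat(s["ee_rot"]).as_matrix();print("tool axes",Rm.round(3),"jaw angle",np.degrees(np.arctan2(-Rm[1,1],-Rm[0,1])))
g=s["position"]+155*Rm[:,2];print("grasp",g,"d",S-g, "Y*50.6",Y*50.6)
```

```text
[538.34520042 239.76658269  56.        ] -0.29161919311903856 38.557254878562745
tool axes [[ 0.992  0.126 -0.001]
 [ 0.126 -0.992 -0.003]
 [-0.002  0.003 -1.   ]] jaw angle 97.22877199133869
grasp [479.55477064 213.77622949 227.89933969] d [  58.79042978   25.99035319 -171.89933969] Y*50.6 [-7.30442377 50.07000493  0.        ]
```

Call:
{"method": "apply_moves", "body": {
  "fingers": [0.2, 0.2, 0.2, 0.2, 0.2, 0.2, 0.2, 0.2, 0.2, 0.2],
  "dp": [
    [3, 1.3, -3],
    [5.9, 2.6, -6],
    [5.9, 2.6, -10],
    [5.9, 2.6, -10],
    [5.9, 2.6, -13],
    [5.9, 2.6, -15],
    [5.9, 2.6, -17],
    [5.9, 2.6, -18.2],
    [5.9, 2.6, -18.2],
    [5.9, 2.6, -18.2]
  ],
  "yaw": [1, 1, 1, 1, 1, 1, 1, 1, 1, 1]
}}

```text
clock: 2.15
position: [538.4, 242.3, 202.5]
ee_rot: [0.997, 0.073, 0.0, 0.001]
contact_force: [0.4, 0.0, -0.1]
gripper_width: 68.1
```

Call:
{"method": "apply_moves", "body": {
  "fingers": [0.6, 0.6, 0.6, 0.6, 0.6, 0.6],
  "dp": [
    [0, 0, 0],
    [0, 0, 0],
    [0, 0, 0],
    [0, 0, 0],
    [0, 0, 0],
    [0, 0, 0]
  ],
  "yaw": [0, 0, 0, 0, 0, 0]
}}

```text
clock: 2.75
position: [538.9, 242.5, 204.5]
ee_rot: [0.997, 0.074, 0.002, 0.001]
contact_force: [-0.5, -0.3, 5.0]
gripper_width: 42.5
```

Call:
{"method": "apply_moves", "body": {
  "fingers": [0.6, 0.6, 0.6, 0.6, 0.6, 0.6, 0.6, 0.6, 0.6, 0.6],
  "dp": [
    [-0.1, 0.7, 0],
    [-0.2, 1.4, 0],
    [-0.3, 2.1, 0],
    [-0.4, 2.8, 0],
    [-0.5, 3.5, 0],
    [-0.6, 4.2, 0],
    [-0.7, 4.7, 0],
    [-0.73, 5.0, 0],
    [-0.73, 5.0, 0],
    [-0.73, 5.0, 0]
  ],
  "yaw": [0, 0, 0, 0, 0, 0, 0, 0, 0, 0]
}}

```text
clock: 3.75
position: [531.5, 291.8, 204.5]
ee_rot: [0.997, 0.074, 0.001, 0.001]
contact_force: [1.7, -4.3, -1.0]
gripper_width: 42.9
```

Run:
```python
from h import *
s,i=snap("wrist");pickle.dump((s,i),open("w2.pkl","wb"));print(s["position"],s["contact_force"])
cv2.imwrite("pics/w2.png",cv2.resize(i["color"],None,fx=1.5,fy=1.5))
```

```text
[531.50407049 291.84366793 204.53297576] [ 1.70584002 -4.26525837 -1.0166709 ]
```

View pics/w2.png

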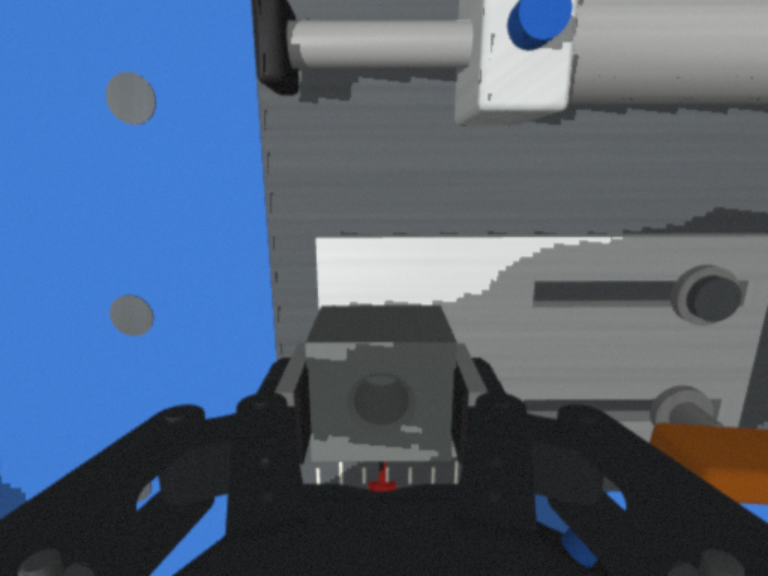

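The index line (381,465) sits on top of the red mark (381,480). Next I release, lift and check.

Call:
{"method": "apply_moves", "body": {
  "fingers": [0.2, 0.2, 0.2, 0.2, 0.2, 0.2, 0.2, 0.2, 0.2, 0.2],
  "dp": [
    [0, 0, 0],
    [0, 0, 0],
    [0, 0, 0],
    [0, 0, 0],
    [0, 0, 5],
    [0, 0, 10],
    [-5, -3, 13],
    [-8, -5, 13],
    [-8, -5, 13],
    [-8, -5, 13]
  ],
  "yaw": [0, 0, 0, 0, 0, 0, 0, 0, 0, 0]
}}

```text
clock: 4.8
position: [450.8, 241.4, 335.6]
ee_rot: [0.997, 0.074, 0.002, 0.0]
contact_force: [0.4, 0.2, 0.5]
gripper_width: 68.6
```

Run:
```python
from h import *
s,i=snap("wrist");pickle.dump((s,i),open("w3.pkl","wb"));print(s["position"],s["contact_force"],s["joints"])
cv2.imwrite("pics/w3.png",cv2.resize(i["color"],None,fx=1.5,fy=1.5))
```

```text
[450.78229237 241.41240926 335.62999354] [0.38757622 0.15280782 0.54622059] [ 0.81033469  0.25666612 -0.37066048  0.00404445 -0.94074216  0.90587901]
```

View pics/w3.png

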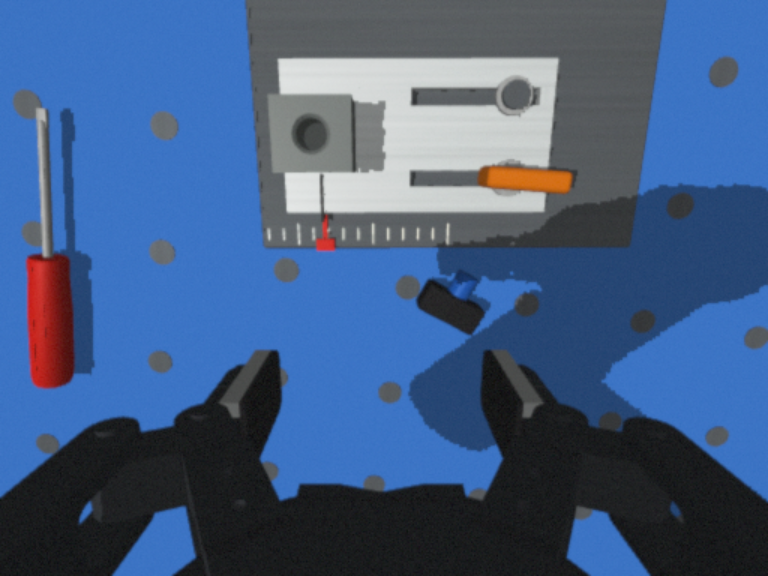

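The index line at (322,205) appears level with the red mark at (325,240), allowing for height parallax. I'll measure it, along with the wing, the socket and the grasp offset.

Run:
```python
from h import *
s,i=pickle.load(open("w3.pkl","rb"));K,T=cam(i,s);c=i["color"]
a=np.radians(8.3);X=np.array([np.cos(a),np.sin(a),0]);Y=np.array([-np.sin(a),np.cos(a),0])
g=cv2.cvtColor(c,cv2.COLOR_BGR2GRAY).astype(float)
for r in(120,128,136):
    w=np.clip(185-g[r,208:222],0,None);w[w<20]=0;print(r,208+(w*np.arange(14)).sum()/w.sum(),end=" ")
idx=ray(((w*np.arange(14)).sum()/w.sum()+208,136),20,K,T)[0]
hsv=cv2.cvtColor(c,cv2.COLOR_BGR2HSV);rm=((hsv[...,0]<6)|(hsv[...,0]>174))&(hsv[...,1]>130)&(hsv[...,2]>80)
for z,r0,r1 in((12.3,147,156),(12.3,158,166)):
    ys,xs=np.nonzero(rm[r0:r1,200:235]);p=(xs.mean()+200,ys.mean()+r0);m=ray(p,z,K,T)[0];print(p,"dy",(m-idx)@Y)
m=mask(c,(8,150,120),(20,255,255));r=cv2.minAreaRect(cv2.findNonZero(m));b=ray(cv2.boxPoints(r),66,K,T);print("wing",b.round(1),b.mean(0))
S=ray(np.array([(310.5,133.5)])/1.5,56,K,T)[0];print("socket",S,(S-idx)@Y,(S-idx)@X)
Rm=R.from_quat(s["ee_rot"]).as_matrix();G=s["position"]+155*Rm[:,2];print("grasp",G,"jaw",np.degrees(np.arctan2(-Rm[1,1],-Rm[0,1])))
```

```text
120 213.640522875817 128 214.04419889502762 136 214.46853146853147 (np.float64(216.3), np.float64(150.8)) dy -0.34654442533851276
(np.float64(216.64444444444445), np.float64(161.85555555555555)) dy -0.3445839810013083
wing [[517.  197.7  66. ]
 [528.2 199.1  66. ]
 [531.8 150.5  66. ]
 [520.6 148.4  66. ]] [524.37445573 173.92106416  66.        ]
socket [530.87543446 290.40641497  56.        ] 0.08957669968407748 40.090360069488284
grasp [451.44109113 241.37002805 180.63139939] jaw 98.46797227650211
```

Step 1 holds: the measured offset is 0.35 mm. Now I go to the wing, whose centre is about (525.5, 172).

Call:
{"method": "apply_moves", "body": {
  "fingers": [0.6, 0.6, 0.6, 0.6, 0.6, 0.6, 0.6, 0.6, 0.6, 0.6],
  "dp": [
    [3, -3, 0],
    [6, -6, 0],
    [7.4, -7, 0],
    [7.4, -7, 0],
    [7.4, -7, 0],
    [7.4, -7, 0],
    [7.4, -7, 0],
    [7.4, -7, 0],
    [7.4, -7, 0],
    [7.4, -7, 0]
  ],
  "yaw": [-8.5, -17, -25.5, -34, -42.5, -51, -59.5, -68, -76.5, -85]
}}

```text
clock: 5.85
position: [527.1, 172.9, 334.5]
ee_rot: [0.783, -0.622, 0.001, 0.002]
contact_force: [0.4, -0.2, 0.1]
gripper_width: 34.4
```

Call:
{"method": "apply_moves", "body": {
  "fingers": [0.6, 0.6, 0.6],
  "dp": [
    [0, 0, 0],
    [0, 0, 0],
    [0, 0, 0]
  ],
  "yaw": [-4, -4, -4]
}}

```text
clock: 6.15
position: [528.0, 173.4, 333.9]
ee_rot: [0.762, -0.648, 0.001, 0.002]
contact_force: [0.2, -0.3, -0.5]
gripper_width: 34.0
```

```bash
cat >> h.py <<'E'
def grasp(s):
    Rm=R.from_quat(s["ee_rot"]).as_matrix();return s["position"]+155*Rm[:,2],np.degrees(np.arctan2(-Rm[1,1],-Rm[0,1]))
E
python3 - <<'E'
from h import *
from bench import read_state
s=read_state();print(grasp(s),s["position"],s["joints"],s["gripper_width"])
E
```

```text
(array([527.79892289, 172.64971773, 178.90868329]), np.float64(9.196557425875149)) [527.95406658 173.431977   333.90663166] [ 0.6099003   0.3307093  -0.26666813  0.00429922 -0.97713443 -0.45179737] 33.99265120041859
```

Call:
{"method": "apply_moves", "body": {
  "fingers": [0.6, 0.6, 0.6, 0.6, 0.6, 0.6],
  "dp": [
    [-0.2, -0.1, -4],
    [-0.2, -0.1, -8],
    [-0.2, -0.1, -10],
    [-0.2, -0.1, -12],
    [-0.2, -0.1, -12.7],
    [-0.2, -0.1, -12.7]
  ],
  "yaw": [-1, -1, -1, -1, -1, -1]
}}

```text
clock: 6.75
position: [526.1, 172.5, 205.9]
ee_rot: [0.756, -0.654, 0.001, 0.003]
contact_force: [1.0, -0.2, 0.2]
gripper_width: 34.1
```

Call:
{"method": "apply_moves", "body": {
  "fingers": [1, 1, 1, 1, 1],
  "dp": [
    [0, 0, 0],
    [0, 0, 0],
    [0, 0, 0],
    [0, 0, 0],
    [0, 0, 0]
  ],
  "yaw": [0, 0, 0, 0, 0]
}}

```text
clock: 7.25
position: [525.6, 172.3, 206.8]
ee_rot: [0.756, -0.654, 0.001, 0.004]
contact_force: [-5.3, -0.5, 5.8]
gripper_width: 11.4
```

Call:
{"method": "apply_moves", "body": {
  "fingers": [1, 1, 1, 1, 1, 1, 1, 1, 1, 1],
  "dp": [
    [0, 0, 0],
    [0, 0, 0],
    [0, 0, 0],
    [0, 0, 0],
    [0, 0, 0],
    [0, 0, 0],
    [0, 0, 0],
    [0, 0, 0],
    [0, 0, 0],
    [0, 0, 0]
  ],
  "yaw": [-7, -14, -21, -28, -35, -42, -49, -56, -63, -70]
}}

```text
clock: 8.25
position: [525.8, 171.6, 206.8]
ee_rot: [-0.242, 0.97, 0.001, -0.004]
contact_force: [-0.4, -3.5, -0.8]
gripper_width: 11.5
```

Call:
{"method": "apply_moves", "body": {
  "fingers": [1, 1, 1, 1, 1],
  "dp": [
    [0, 0, 0],
    [0, 0, 0],
    [0, 0, 0],
    [0, 0, 0],
    [0, 0, 0]
  ],
  "yaw": [-4, -8, -11, -11, -11]
}}

```text
clock: 8.75
position: [525.8, 171.5, 206.9]
ee_rot: [-0.149, 0.989, 0.001, -0.004]
contact_force: [-1.3, -1.2, -0.4]
gripper_width: 11.4
```

Run:
```python
from h import *
from bench import read_state
s=read_state();print(grasp(s),s["wrist_torque"],s["contact_force"],s["joints"],s["gripper_width"])
```

```text
(array([524.67690508, 171.60360584,  51.88671233]), np.float64(-72.8254051953106)) [-0.48549383  0.36745996  0.86628843] [-1.26674495 -1.228567   -0.44090753] [ 0.60739961  0.48890614 -0.39981065 -0.00707713 -0.68770992 -1.87295287] 11.372849028682063
```

Call:
{"method": "apply_moves", "body": {
  "fingers": [0.5, 0.5, 0.5, 0.5, 0.5, 0.5, 0.5, 0.5, 0.5],
  "dp": [
    [0, 0, 0],
    [0, 0, 0],
    [0, 0, 0],
    [0, 0, 4],
    [0, 0, 8],
    [0, 0, 12],
    [-4, 3, 15],
    [-7, 4, 15],
    [-7, 4, 15]
  ],
  "yaw": [0, 0, 0, 0, 0, 8, 16, 24, 32]
}}

```text
clock: 9.65
position: [453.2, 212.3, 359.0]
ee_rot: [-0.42, 0.908, 0.001, -0.002]
contact_force: [1.1, 0.7, 0.0]
gripper_width: 42.6
```

Call:
{"method": "apply_moves", "body": {
  "fingers": [0.5, 0.5, 0.5, 0.5, 0.5, 0.5, 0.5, 0.5, 0.5, 0.5],
  "dp": [
    [0, -5, 0],
    [0, -10, 0],
    [0, -15, 0],
    [0, -20, 0],
    [-2, -25, 0],
    [-4, -30, 0],
    [-6, -35, 0],
    [-8, -40, 0],
    [-8, -45, 0],
    [-8, -45, 0]
  ],
  "yaw": [8, 16, 24, 32, 40, 48, 48, 48, 48, 48]
}}

```text
clock: 10.65
position: [372.1, -239.8, 359.7]
ee_rot: [0.752, -0.659, 0.001, 0.001]
contact_force: [1.0, 0.4, 0.1]
gripper_width: 42.8
```

Run:
```python
from h import *
s,i=snap("wrist");_,t=snap("top");pickle.dump((s,i,t),open("w4.pkl","wb"));print(grasp(s),s["position"],s["joints"])
a=cv2.resize(i["color"],None,fx=1.1,fy=1.1)
b=cv2.resize(t["color"][140:215,150:240],None,fx=2.5,fy=2.5,interpolation=cv2.INTER_CUBIC);o=np.zeros((a.shape[0],a.shape[1]+b.shape[1],3),np.uint8);o[:,:a.shape[1]]=a;o[:b.shape[0],a.shape[1]:]=b
cv2.imwrite("pics/w4.png",o);print(o.shape)
```

```text
(array([ 372.05984293, -240.33825374,  204.65899991]), np.float64(7.561971420996226)) [ 372.14026588 -239.8103336   359.65808001] [-0.20211119  0.11416155 -0.48655453  0.00417147 -0.9699089   0.33173593]
(422, 788, 3)
```

View pics/w4.png

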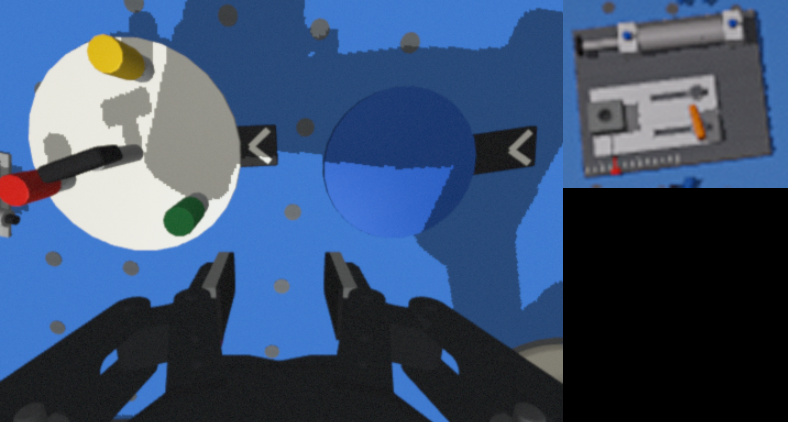

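The wing now lies across the slide (small top crop), and the index is still at the mark. In the wrist view: white disc, green head (178,219), tongue with arrow (262,146), knob bar from about (45,172) to (115,155). Now I measure the carousel.

Run:
```python
from h import *
from scipy.optimize import least_squares
s,i,t=pickle.load(open("w4.pkl","rb"))
for nm,im in(("wrist",i),("top",t)):
    K,T=cam(im,s);c=im["color"];hsv=cv2.cvtColor(c,cv2.COLOR_BGR2HSV)
    m=((hsv[...,1]<70)&(hsv[...,2]>90)).astype(np.uint8)*255
    if nm=="wrist": m[232:]=0
    else: m[:160]=0;m[235:]=0;m[:,:295]=0;m[:,375:]=0
    m=cv2.morphologyEx(m,cv2.MORPH_OPEN,np.ones((3,3),np.uint8))
    n,l,st,ce=cv2.connectedComponentsWithStats(m);k=1+st[1:,4].argmax()
    h=cv2.convexHull(cv2.findContours((l==k).astype(np.uint8),0,1)[0][0])[:,0].astype(float)
    P=ray(h,20,K,T);f=least_squares(lambda q:np.hypot(P[:,0]-q[0],P[:,1]-q[1])-q[2],[511,-263,100],loss="soft_l1")
    C=f.x;print(nm,"disc",C.round(1),"res",np.abs(f.fun).mean().round(2),len(h))
    for col,lo,hi in(("green",(55,100,30),(85,255,255)),("yellow",(18,150,100),(32,255,255))):
        b=[x for x in blobs(mask(c,lo,hi),10)];
        for a,p in b:
            q=ray(p,74,K,T)[0];r=np.hypot(*(q[:2]-C[:2]))
            if r<110:print(col,a,p,q.round(1),"r",r.round(1),"ang",np.degrees(np.arctan2(q[1]-C[1],q[0]-C[0])).round(1))
K,T=cam(i,s)
# tongue corners & arrow tip (1.1x view px)
p=ray(np.array([(277,124),(277,165),(249,147),(241,124.5),(238,166.5)])/1.1,10,K,T);print("tongue",p.round(1))
K2,T2=cam(t);
```

```text
wrist disc [ 512.8 -264.7   99.7] res 0.22 56
green 860 [167.0, 196.5] [ 449.2 -224.8   74. ] r 75.0 ang 147.9
yellow 1223 [101.6, 52.7] [ 507.7 -338.2   74. ] r 73.7 ang -94.0
top disc [ 481.4 -244.2  132.9] res 4.58 15
yellow 40 [361.4, 195.6] [ 510.  -337.3   74. ] r 97.4 ang -72.9
tongue [[ 382.4 -308.    10. ]
 [ 377.3 -269.1   10. ]
 [ 406.8 -282.9   10. ]
 [ 416.7 -303.    10. ]
 [ 415.6 -262.5   10. ]]
```

Run:
```python
from h import *
s,i,t=pickle.load(open("w4.pkl","rb"));K,T=cam(i,s);c=i["color"]
g=cv2.cvtColor(c,cv2.COLOR_BGR2GRAY);m=((g<55)*255).astype(np.uint8);m[:,:30]=0;m[190:]=0;m[:,130:]=0;m[:110]=0
print(blobs(m,20));x=cv2.findNonZero(m);r=cv2.minAreaRect(x);print(r)
for z in(110,120):print(z,ray(cv2.boxPoints(r),z,K,T).round(1),ray(r[0],z,K,T))
K,T=cam(t);print("knob px top",proj([512.8,-264.7,120],K,T))
cv2.imwrite("pics/kn.png",np.hstack([cv2.resize(c[100:200,20:150],None,fx=3.5,fy=3.5,interpolation=2),cv2.resize(t["color"][165:215,310:360],(350,350),interpolation=2)[:350]]) )
```

```text
[(np.int32(1655), [64.6, 153.3])]
((67.07732391357422, 152.79898071289062), (26.094396591186523, 90.67041778564453), 66.03751373291016)
110 [[ 551.  -251.3  110. ]
 [ 488.9 -286.8  110. ]
 [ 481.1 -270.4  110. ]
 [ 544.3 -233.5  110. ]] [[ 515.85260075 -260.89267286  110.        ]]
120 [[ 543.2 -253.9  120. ]
 [ 484.  -287.8  120. ]
 [ 476.5 -272.1  120. ]
 [ 536.9 -236.9  120. ]] [[ 509.69828651 -263.02375597  120.        ]]
knob px top [[341.45067357 191.21533443]]
```

View pics/kn.png

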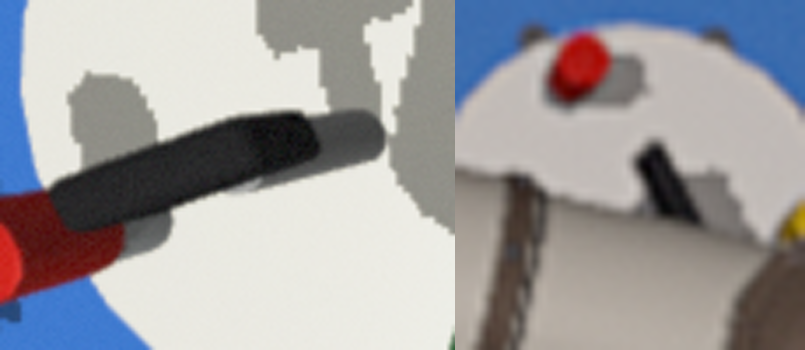

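Left crop: the top face of the bar has corners at about (52,190), (70,228), (258,165) and (240,118). I'll measure the bar from those and from the first top image.

Run:
```python
from h import *
s,i,t=pickle.load(open("w4.pkl","rb"));K,T=cam(i,s)
p=ray(np.array([(52,190),(70,228),(258,165),(240,118)])/3.5+[20,100],120,K,T);print(p.round(1),p.mean(0))
d=p[2]+p[3]-p[0]-p[1];print("bar ang",np.degrees(np.arctan2(d[1],d[0])),np.linalg.norm(d)/2)
t0=pickle.load(open("d0.pkl","rb"))["top"];K,T=cam(t0);g=cv2.cvtColor(t0["color"],cv2.COLOR_BGR2GRAY);m=((g<60)*255).astype(np.uint8)
k=np.zeros_like(m);k[180:205,328:356]=m[180:205,328:356];print(blobs(k,5));r=cv2.minAreaRect(cv2.findNonZero(k));b=cv2.boxPoints(r);q=ray(b,115,K,T);print(r,q.round(1))
print(grasp(s))
```

```text
[[ 532.6 -258.9  120. ]
 [ 529.5 -251.4  120. ]
 [ 490.7 -269.6  120. ]
 [ 494.2 -278.6  120. ]] [ 511.76104167 -264.63489757  120.        ]
bar ang -153.834672932973 42.99656911475042
[(np.int32(60), [340.2, 192.4])]
((339.9000244140625, 192.2999725341797), (12.969193458557129, 4.919349670410156), 63.43495178222656) [[ 524.8 -245.1  115. ]
 [ 532.2 -258.9  115. ]
 [ 495.8 -276.4  115. ]
 [ 488.5 -262.7  115. ]]
(array([ 372.05984293, -240.33825374,  204.65899991]), np.float64(7.561971420996226))
```

Call:
{"method": "apply_moves", "body": {
  "fingers": [0.5, 0.5, 0.5, 0.5, 0.5, 0.5, 0.5, 0.5, 0.5, 0.5],
  "dp": [
    [4, -1, 0],
    [8, -2, 0],
    [12, -2.4, 0],
    [14, -2.4, 0],
    [14, -2.4, 0],
    [14, -2.4, 0],
    [14, -2.4, 0],
    [14, -2.4, 0],
    [14, -2.4, 0],
    [14, -2.4, 0]
  ],
  "yaw": [-8.5, -17, -25.5, -34, -42.5, -51, -59.5, -68, -71.5, -71.5]
}}

```text
clock: 11.75
position: [512.6, -264.2, 359.3]
ee_rot: [-0.223, 0.975, 0.001, -0.001]
contact_force: [-0.5, -0.6, 0.3]
gripper_width: 42.4
```

Run:
```python
from h import *
from bench import read_state
s=read_state();print(grasp(s),s["joints"])
```

```text
(array([ 512.12838418, -264.13855673,  204.3018317 ]), np.float64(-64.20960146402176)) [-1.95202523e-01  3.40139257e-01 -1.79707900e-01 -5.33159634e-05
 -1.05416795e+00 -9.25437514e-01]
```

Call:
{"method": "apply_moves", "body": {
  "fingers": [0.5, 0.5, 0.5, 0.5, 1, 1, 1, 1, 1],
  "dp": [
    [0, -0.05, -4],
    [0, -0.05, -7],
    [0, -0.05, -9.7],
    [0, -0.05, -9.7],
    [0, -0.05, -9.7],
    [0, -0.05, -9.7],
    [0, -0.05, -9.7],
    [0, -0.05, -9.7],
    [0, -0.05, -9.7]
  ],
  "yaw": [0, 0, 0, 0, 0, 0, 0, 0, 0]
}}

```text
clock: 12.65
position: [513.0, -264.1, 264.3]
ee_rot: [-0.223, 0.975, 0.0, 0.0]
contact_force: [-1.0, 6.2, 3.8]
gripper_width: 11.3
```

Call:
{"method": "apply_moves", "body": {
  "fingers": [1, 1, 1, 1, 1, 1, 1, 1, 1],
  "dp": [
    [0, 0, 0],
    [0, 0, 0],
    [0, 0, 0],
    [0, 0, 0],
    [0, 0, 0],
    [0, 0, 0],
    [0, 0, 0],
    [0, 0, 0],
    [0, 0, 0]
  ],
  "yaw": [6, 12, 18, 24, 30, 36, 43, 43, 43]
}}

```text
clock: 13.55
position: [513.2, -264.2, 264.4]
ee_rot: [-0.564, 0.826, -0.0, 0.0]
contact_force: [1.4, -1.4, -7.3]
gripper_width: 11.0
```

Run:
```python
from h import *
from bench import read_state
s=read_state();print(grasp(s),s["wrist_torque"],s["contact_force"],s["gripper_width"])
```

```text
(array([ 513.27731712, -264.12796394,  109.3888484 ]), np.float64(-21.317670703812706)) [-0.43316865 -0.61341953  0.0627421 ] [ 1.41282536 -1.36735191 -7.27492078] 10.989093996109103
```

Call:
{"method": "apply_moves", "body": {
  "fingers": [0.5, 0.5, 0.5, 0.5, 0.5, 0.5, 0.5, 0.5, 0.5, 0.5],
  "dp": [
    [0, 0, 0],
    [0, 0, 0],
    [0, 0, 0],
    [0, 0, 4],
    [0, 0, 8],
    [0, 0, 10],
    [0, 0, 10],
    [0, 0, 10],
    [0, 0, 10],
    [0, 0, 10]
  ],
  "yaw": [0, 0, 0, 0, -8.5, -17, -25.5, -34, -42.5, -51]
}}

```text
clock: 14.55
position: [513.0, -264.1, 365.1]
ee_rot: [-0.15, 0.989, -0.0, 0.001]
contact_force: [0.5, -0.1, 0.1]
gripper_width: 42.6
```

Call:
{"method": "apply_moves", "body": {
  "fingers": [0.4, 0.4, 0.4],
  "dp": [
    [0, 0, 0],
    [0, 0, 0],
    [0, 0, 0]
  ],
  "yaw": [-7, -7, -7]
}}

```text
clock: 14.85
position: [512.9, -264.1, 365.5]
ee_rot: [-0.091, 0.996, -0.0, 0.001]
contact_force: [-0.4, -0.4, 0.2]
gripper_width: 51.7
```

Run:
```python
from h import *
s,i=snap("wrist");pickle.dump((s,i),open("w5.pkl","wb"));print(grasp(s))
K,T=cam(i,s);c=i["color"]
for a,p in blobs(mask(c,(50,90,30),(85,255,255)),100):print(a,p,[ray(p,z,K,T)[0].round(1) for z in(70,84)])
front=np.array([512.8,-264.7])-75*np.array([np.cos(np.radians(10.2)),np.sin(np.radians(10.2))]);print("front",front)
cv2.imwrite("pics/w5.png",cv2.resize(c,None,fx=1.25,fy=1.25))
```

```text
(array([ 513.21721134, -264.25396209,  210.50007022]), np.float64(-79.54888315507122))
694 [257.0, 102.8] [array([ 438.6, -276. ,   70. ]), array([ 439. , -276.1,   84. ])]
front [ 438.9853294  -277.98135552]
```

View pics/w5.png

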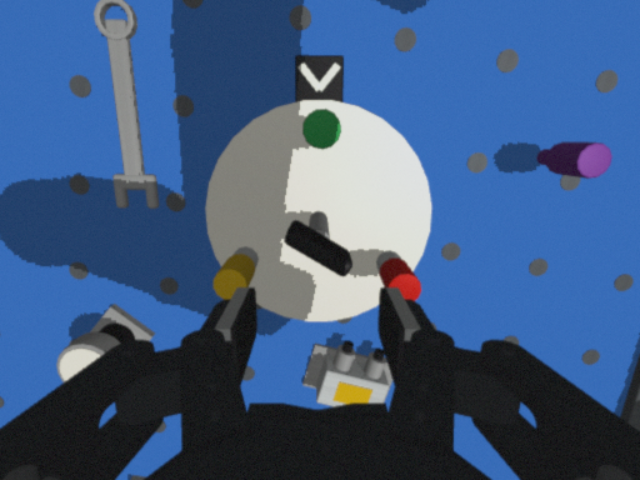

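Green pin head at (322,129), in line with the arrow. Its measured position is (438.8,-276.1), against the front point at (439,-278).

Call:
{"method": "apply_moves", "body": {
  "fingers": [0.4, 0.4, 0.4, 0.4, 0.4, 0.4, 0.4, 0.4, 0.4],
  "dp": [
    [-4, -0.6, 0],
    [-7.4, -1.2, 0],
    [-7.4, -1.2, 0],
    [-7.4, -1.2, -4],
    [-7.4, -1.2, -8],
    [-7.4, -1.2, -11],
    [-7.4, -1.2, -13],
    [-7.4, -1.2, -14.2],
    [-7.4, -1.2, -14.2]
  ],
  "yaw": [0, 0, 0, 0, 0, 0, 0, 0, 0]
}}

```text
clock: 15.8
position: [439.0, -276.0, 222.1]
ee_rot: [-0.091, 0.996, 0.0, -0.001]
contact_force: [-0.3, -0.2, 0.6]
gripper_width: 51.0
```

Run:
```python
from h import *
from bench import read_state
s=read_state();print(grasp(s),s["contact_force"])
```

```text
(array([ 438.8581028 , -276.01528503,   67.0826934 ]), np.float64(-79.52289498093769)) [-0.28027506 -0.21514221  0.55145942]
```

Call:
{"method": "apply_moves", "body": {
  "fingers": [1, 1, 1, 1, 1, 1],
  "dp": [
    [0, 0, 0],
    [0, 0, 0],
    [0, 0, 0],
    [0, 0, 0],
    [0, 0, 0],
    [0, 0, 0]
  ],
  "yaw": [0, 0, 0, 0, 0, 0]
}}

```text
clock: 16.4
position: [439.6, -276.2, 223.3]
ee_rot: [-0.092, 0.996, -0.001, 0.001]
contact_force: [-0.4, 1.2, 7.1]
gripper_width: 24.8
```

Call:
{"method": "apply_moves", "body": {
  "fingers": [1, 1, 1, 1, 1, 1],
  "dp": [
    [0, 0, 2],
    [0, 0, 4],
    [0, 0, 7],
    [0, 0, 10],
    [0, 0, 12],
    [0, 0, 12]
  ],
  "yaw": [0, 0, 0, 0, 0, 0]
}}

```text
clock: 17.0
position: [440.0, -276.3, 346.0]
ee_rot: [-0.092, 0.996, -0.002, 0.003]
contact_force: [-0.8, 0.3, -0.0]
gripper_width: 24.4
```

Call:
{"method": "apply_moves", "body": {
  "fingers": [1, 1, 1, 1, 1, 1, 1, 1, 1, 1],
  "dp": [
    [1, 4, 0],
    [2, 8, 0],
    [3, 12, 0],
    [4, 16, 0],
    [5, 20.5, 0],
    [6, 25, 0],
    [7, 29.5, 0],
    [8, 34, 0],
    [8.5, 38, 0],
    [9, 42, 0]
  ],
  "yaw": [0, 0, 0, 0, 0, 0, 0, 0, 0, 0]
}}

```text
clock: 18.0
position: [529.4, 145.3, 344.2]
ee_rot: [-0.092, 0.996, -0.002, 0.002]
contact_force: [1.0, 0.3, -0.0]
gripper_width: 24.7
```

Call:
{"method": "apply_moves", "body": {
  "fingers": [1, 1, 1, 1, 1, 1, 1, 1],
  "dp": [
    [0, 4, 0],
    [0.2, 8, 0],
    [0.2, 12, 0],
    [0.2, 14, 0],
    [0.2, 14.7, 0],
    [0.2, 14.7, 0],
    [0.2, 14.7, 0],
    [0.2, 14.7, 0]
  ],
  "yaw": [0, 0, 0, 0, 0, 0, 0, 0]
}}

```text
clock: 18.8
position: [531.5, 290.9, 344.2]
ee_rot: [-0.091, 0.996, -0.002, 0.002]
contact_force: [-0.3, -0.6, 0.4]
gripper_width: 24.2
```

Run:
```python
from h import *
s,i=snap("wrist");_,sc=snap("scene");pickle.dump((s,i,sc),open("w6.pkl","wb"));print(grasp(s),s["position"],s["joints"],s["gripper_width"])
K,T=cam(sc);u=proj([531,290,110],K,T)[0];x,y=u.astype(int);print(u)
a=cv2.resize(i["color"],None,fx=.9,fy=.9);b=cv2.resize(sc["color"][y-45:y+45,x-40:x+40],None,fx=3.8,fy=3.8,interpolation=2);o=np.zeros((346,460+b.shape[1],3),np.uint8);o[:a.shape[0],:460]=a[:346,:460];o[:b.shape[0],460:]=b[:346];cv2.imwrite("pics/w6.png",o)
```

```text
(array([532.03752968, 290.17777234, 189.15480938]), np.float64(-79.5675727764995)) [531.49709381 290.87549654 344.15229681] [ 0.768851    0.39992051 -0.13047701  0.00655861 -1.04103217 -2.16087658] 24.232776515468615
[358.14050437 182.6804133 ]
```

View pics/w6.png

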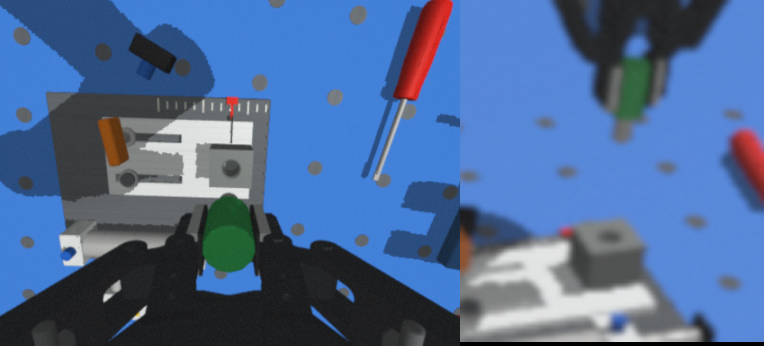

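The wrist view shows the hole mouth at (231,168) and the green head's top face around (229,248). I measure both.

Run:
```python
from h import *
s,i,_=pickle.load(open("w6.pkl","rb"));K,T=cam(i,s);c=i["color"]
g=cv2.cvtColor(c,cv2.COLOR_BGR2GRAY)
k=np.zeros_like(g);k[172:200,240:275]=((g[172:200,240:275]<75)*255);print(blobs(k,20))
for u in((257,186.7),):print("socket",ray(u,56,K,T)[0].round(1))
gm=mask(c,(50,90,30),(85,255,255));print(blobs(gm,100))
x=cv2.findNonZero(gm)[:,0];print(x.min(0),x.max(0))
hsv=cv2.cvtColor(c,cv2.COLOR_BGR2HSV);print(hsv[215:305:5,255,2])
cv2.imwrite("pics/w6c.png",np.hstack([cv2.resize(c[170:205,235:280],None,fx=8,fy=8,interpolation=2)[:280],cv2.resize(c[210:310,210:300],None,fx=2.8,fy=2.8,interpolation=2)]))
```

```text
[(np.int32(120), [257.2, 190.0])]
socket [529.7 291.3  56. ]
[(np.int32(3976), [253.7, 261.3])]
[ 23 218] [455 371]
[ 87  74  75  82  74  77  77  84  97 101  98  97  99 100  97 102  97  98]
```

View pics/w6c.png

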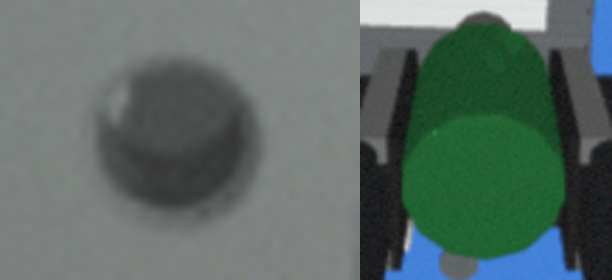

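Run:
```python
from h import *
s,i,_=pickle.load(open("w6.pkl","rb"));K,T=cam(i,s)
S=ray((257.25,187.3),56,K,T)[0]
for z in(201,205,209):
    P=ray([(254.1,276.4),(225,276.4),(283.2,276.4)],z,K,T);print(z,P[0],"width",np.linalg.norm(P[1]-P[2]),"S-P",S-P[0])
print(S)
```

```text
201 [533.15617308 289.87109442 201.        ] width 25.336737518817344 S-P [  -2.89493142    1.77736482 -145.        ]
205 [530.73068431 289.44159233 205.        ] width 24.433788860283563 S-P [  -0.46944265    2.20686691 -149.        ]
209 [528.30519553 289.01209024 209.        ] width 23.530840201749726 S-P [   1.95604612    2.636369   -153.        ]
[530.26124166 291.64845925  56.        ]
```

Call:
{"method": "apply_moves", "body": {
  "fingers": [1, 1, 1, 1, 1, 1],
  "dp": [
    [-0.1, 0.13, -3],
    [-0.1, 0.13, -6],
    [-0.1, 0.13, -7.5],
    [-0.1, 0.13, -8],
    [-0.1, 0.13, -8],
    [-0.1, 0.13, -8]
  ],
  "yaw": [0, 0, 0, 0, 0, 0]
}}

```text
clock: 19.5
position: [531.1, 292.5, 265.6]
ee_rot: [-0.091, 0.996, -0.002, 0.003]
contact_force: [-0.2, -0.5, -0.3]
gripper_width: 24.5
```

Run:
```python
from h import *
s,i=snap("wrist");_,t=snap("top");pickle.dump((s,i,t),open("w7.pkl","wb"));print(grasp(s),s["position"],s["contact_force"])
```

```text
(array([531.96670895, 292.07211892, 110.62371245]), np.float64(-79.5617435392989)) [531.05495397 292.49871263 265.62044378] [-0.19444071 -0.5412901  -0.31142559]
```

Call:
{"method": "apply_moves", "body": {
  "fingers": [1, 1, 1, 1, 1, 1],
  "dp": [
    [-0.12, -0.05, 0],
    [-0.12, -0.05, -0.4],
    [-0.12, -0.05, -0.8],
    [-0.12, -0.05, -1.1],
    [-0.12, -0.05, -1.4],
    [-0.12, -0.05, -1.4]
  ],
  "yaw": [0, 0, 0, 0, 0, 0]
}}

```text
clock: 20.2
position: [529.6, 292.0, 251.0]
ee_rot: [-0.091, 0.996, -0.002, 0.002]
contact_force: [-0.1, 0.6, -0.4]
gripper_width: 24.3
```

No contact force with the shank about 8 mm below the rim. Continuing down.

Call:
{"method": "apply_moves", "body": {
  "fingers": [1, 1, 1, 1, 1, 1],
  "dp": [
    [0, 0, -0.4],
    [0, 0, -0.8],
    [0, 0, -1.1],
    [0, 0, -1.4],
    [0, 0, -1.5],
    [0, 0, -1.5]
  ],
  "yaw": [0, 0, 0, 0, 0, 0]
}}

```text
clock: 20.8
position: [529.6, 292.0, 235.8]
ee_rot: [-0.091, 0.996, -0.002, 0.002]
contact_force: [-0.3, 0.2, -0.5]
gripper_width: 24.6
```

Call:
{"method": "apply_moves", "body": {
  "fingers": [1, 1, 0.4, 0.4, 0.4, 0.4, 0.4, 0.4, 0.4],
  "dp": [
    [0, 0, -0.1],
    [0, 0, -0.1],
    [0, 0, -0.1],
    [0, 0, -0.1],
    [0, 0, -0.1],
    [0, 0, -0.1],
    [0, 0, 4],
    [0, 0, 8],
    [0, 0, 12]
  ],
  "yaw": [0, 0, 0, 0, 0, 0, 0, 0, 0]
}}

```text
clock: 21.7
position: [529.5, 291.9, 357.0]
ee_rot: [-0.091, 0.996, -0.002, 0.002]
contact_force: [0.8, -0.1, -0.3]
gripper_width: 51.6
```

Call:
{"method": "apply_moves", "body": {
  "fingers": [0.4, 0.4, 0.4, 0.4],
  "dp": [
    [4, 0, 0],
    [8, 0, 0],
    [8, 0, 0],
    [8, 0, 0]
  ],
  "yaw": [0, 0, 0, 0]
}}

```text
clock: 22.1
position: [609.9, 291.5, 355.8]
ee_rot: [-0.09, 0.996, -0.003, 0.001]
contact_force: [-0.1, 0.5, -0.7]
gripper_width: 51.3
```

Run:
```python
from h import *
s,i=snap("wrist");_,sc=snap("scene");pickle.dump((s,i,sc),open("w8.pkl","wb"));print(grasp(s),s["contact_force"])
K,T=cam(sc);x,y=proj([531,291,76],K,T)[0].astype(int)
a=cv2.resize(i["color"],None,fx=.9,fy=.9);b=cv2.resize(sc["color"][y-45:y+45,x-45:x+35],None,fx=3.8,fy=3.8,interpolation=2);o=np.zeros((346,460+b.shape[1],3),np.uint8);o[:a.shape[0],:460]=a[:346,:460];o[:b.shape[0],460:]=b[:346];cv2.imwrite("pics/w8.png",o)
K,T=cam(i,s);bl=blobs(mask(i["color"],(50,90,30),(85,255,255)),100);print(bl)
```

```text
(array([610.25031227, 290.71136361, 200.76154319]), np.float64(-79.63427844435553)) [-0.14914283  0.50022714 -0.7338129 ]
[(np.int32(915), [274.1, 96.8])]
```

View pics/w8.png

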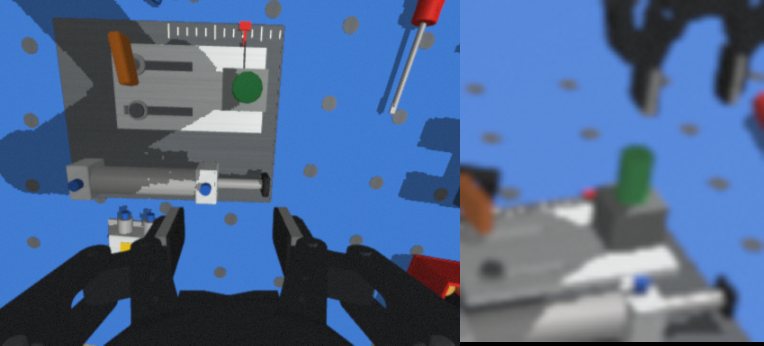

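The pin stands upright on the block (wrist (247,87), scene crop (634,175)), and the index is still at the mark. One numeric check, then hand-in.

Run:
```python
from h import *
s,i,sc=pickle.load(open("w8.pkl","rb"));K,T=cam(i,s);c=i["color"]
m=mask(c,(50,90,30),(85,255,255));p=max(blobs(m,100))[1];print("pin wrist",[ray(p,z,K,T)[0].round(1) for z in(88,96)])
K2,T2=cam(sc);g=mask(sc["color"],(50,90,30),(85,255,255));q=cv2.findNonZero(g)[:,0];e=proj([531,291,76],K2,T2)[0];q=q[np.abs(q-e).max(1)<25]
print("scene green px",q.mean(0),q.min(0),q.max(0),"expected centre/top/bottom",proj([[531,291,76],[531,291,96],[531,291,56]],K2,T2).round(1))
a=np.radians(8.3);Y=np.array([-np.sin(a),np.cos(a),0])
hsv=cv2.cvtColor(c,cv2.COLOR_BGR2HSV);rm=((hsv[...,0]<6)|(hsv[...,0]>174))&(hsv[...,1]>130)&(hsv[...,2]>80);ys,xs=np.nonzero(rm[36:48,262:282]);mk=ray((xs.mean()+262,ys.mean()+36),12.3,K,T)[0]
gr=hsv[...,2].astype(float)
for r in(56,62,68):
    w=np.clip(np.median(gr[r,262:282])-25-gr[r,262:282],0,None);u=262+(w*np.arange(20)).sum()/w.sum();print(r,u,"dy",(mk-ray((u,r),20,K,T)[0])@Y)
w=mask(c,(8,150,80),(20,255,255));b=max(cv2.findContours(w,0,1)[0],key=cv2.contourArea);l=cv2.boxPoints(cv2.minAreaRect(b));P=ray(l,60,K,T);d=max((P[1]-P[0],P[2]-P[1]),key=np.linalg.norm);print("wing ang",np.degrees(np.arctan2(d[1],d[0])))
```

```text
pin wrist [array([529.8, 290.6,  88. ]), array([530.2, 290.2,  96. ])]
scene green px [357.45283019 193.03773585] [353 186] [361 200] expected centre/top/bottom [[357.  192.6]
 [357.9 186.8]
 [356.2 198.4]]
56 271.5183246073298 dy -0.4380652866353941
62 271.22616407982264 dy -0.4327401102083438
68 271.0091743119266 dy -0.5003182318010685
wing ang 20.188741525375093
```

```bash
python3 -c "
from bench import *
print(job_done())"
```

```text
the job is handed in; nothing more can be done
None
```

The stop is set up in the order you gave, and I handed the job in at about 22 s of the 72 s. The hand-in reports no verdict, so what follows rests on my last camera checks.

- **Plate:** I slid it about 50 mm; the index line is about 0.4–0.5 mm from the red mark, within the 4 mm allowed.
- **Clamp:** I turned the knob clockwise until the tool had gone through about 81° with the torque at 0.87 N m, so it was at its stop. The last picture puts the wing at about 78° (1.36 rad), above the 1.2 rad needed.
- **Carousel:** The green pin stood about 2 mm from the arrow point before I lifted it.
- **Pin:** It stands upright in the block. The two camera views agree within about 1–2 mm with a fully seated pin on the hole's axis. The pin went in without any contact force.

My estimates of the hole position differed by up to 2 mm between views, mostly camera calibration.

I did not look at the yellow and red pins again after lifting the green one. They were seated in the picture just before that, and the gripper did not go near them or the loose items afterwards.

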